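# Set out the clip-lid jars on their colour-matched coasters

## Robot

A 7-joint arm with a two-finger parallel gripper is mounted at the origin on the work surface. World frame = base frame: x ahead of the robot, y to its left, z up, the work surface at z = 0. Lengths are in m, angles in rad, forces in N, time in s.
With the tool pointing down it reaches from about 0.425 to 0.925 m from the base axis. Payload 6.8 kg.
Tool frame: the origin (TCP) lies on the front face of the gripper's body, between the roots of the fingers; the fingertips stand 73 mm ahead of it and the grasp point (between the pads) lies 54 mm ahead of it; z points along the fingers, y is the line along which they close (so a half turn about z gives the same grasp; the last joint's range is limited). The gripper opens to 85 mm and grips with 20 to 120 N. Pads are 22 mm wide; open, the fingers measure 114 mm over their backs; the gripper's body (76 mm by 85 mm) begins 54 mm behind the grasp point. The pads swing forward as they close: fully open they stand 13 mm farther back than shut.
Start: joints at [-1.354, 0.477, 0.022, 1.555, -0.011, 1.109, -0.083], TCP at [0.215, 0.64, 0.304] pointing down, gripper open.
Joint ranges: [-2.96, 2.96], [-0.34, 2.1], [-1.41, 1.46], [0.24, 2.44], [-1.37, 4.51], [0.17, 1.92], [-2.96, 2.96]. Speed limits (rad/s): [2.39, 2.39, 3.14, 3.14, 3.14, 3.14, 3.14].

## Interface

Orientations are given as a unit quaternion [w, x, y, z].
In Python, from station import bot, optics gives the robot as it stands.
- The arm moves only by the tool drive_tool, never from a script. Its argument "deltas" is a list of rows, each an object with "gripper": the closure in counts, from 0 (fully open) to 255 (shut); "offset": the shift along the tool's x, y, z in units of 1000 mm (1.0 is 1000 mm), a list of three; "angular": the turn, a rotation vector about the tool's x, y, z in units of 45 degrees (1.0 is 45 degrees), a list of three. In form: [{"gripper": gripper, "offset": [dx, dy, dz], "angular": [rx, ry, rz]}, ...]. A call has 1 to 5 rows; each row is the pose to reach, as a shift and turn from the pose commanded when the call began, along the tool's axes at that moment; what a row does not reach only later rows make up. A row lasts 1/10 s, in which the tool goes at most 50 mm and 8.59 degrees, less where a joint would pass 70% of its speed; a pose out of reach is approached as far as the arm can. A call with a number of a shift or a turn outside -1 to 1 is refused whole. A call with a gripper value outside its range is refused whole. The fingers move at their own pace and stop on an object; "grip_force" is the grip in N (left out, the last holds). Time passes only in rows, so rows that repeat a pose let the fingers close. It gives the time, the measured TCP pose, the force, the opening and the grip force at its end, in the units of the state.
- bot.get_obs(): the state, without advancing time (a new reading comes with each control period).
- optics.read_camera(name): name is "scene" or "top"; returns the picture (420x560x3 uint8, blue, green, red); there is no depth.
- optics.camera_model(name): a dict with "fx", "fy", "cx", "cy" (pixels), "cam_to_world" (4x4, takes a point from camera to world coordinates). Camera axes: x right, y up, looking along -z (the intrinsics and any distortion apply to the point x, -y, -z); pixel columns grow to the right and rows downward; lengths in m; the calibration is good to about 2 mm. A picture is of the moment at which its call begins. camera_model takes no time and is no camera call.
- bot.hand_in(): hands the job in; it is judged then, once.
The state is a dict: "t": time; "q": joint angles; "joint_vel": joint speeds; "joint_torque": joint torques, N m; "eef_pos": TCP position; "tool_rot": TCP orientation; "contact_force": force on the tool from outside, world axes, zero at the start; "torque": the same for the moment, N m; "gripper_width": opening from 0.0 (shut) to 1.0 (fully open); "grasp_force": force on a finger pad.
Only numpy, scipy, OpenCV 4.12 (cv2) and the standard library are available. Lean on these libraries where they do the work, as an engineer would, in place of code of your own. Each camera call takes 0.05 s, during which the arm holds its last target. There are 200 camera calls.

## Task

Pick out the three square glass jars with spring-clip lids and set each one upright in the middle of the coaster on the aluminium tray that has the same colour as its lid. They are glass: keep them upright and set them down gently, without dropping them. Leave the round screw-cap jars, the salt crock and the bench scraper where they are, and let go of everything at the end.

Things in the scene. Friction and masses are not known exactly. Their poses are not given: they have to be found in the camera images.
- clip_red_mid (a point): glass jar with a spring-clip lid, red: square clear-glass body 50 x 50 mm with upright flat sides, square red lid, 64 mm tall, about 180 g, standing upright and loose. A steel clip sits on its +x side and a steel hinge on its -x side (each sticks out 2 to 6 mm); the two plain sides face its own +y and -y, 50 mm apart: grip it across those (own y axis). The point is the jar's centre, 32 mm above its underside; z is up
- clip_yellow_mid (a point): glass jar with a spring-clip lid, yellow: square clear-glass body 50 x 50 mm with upright flat sides, square yellow lid, 64 mm tall, about 180 g, standing upright and loose. A steel clip sits on its +x side and a steel hinge on its -x side (each sticks out 2 to 6 mm); the two plain sides face its own +y and -y, 50 mm apart: grip it across those (own y axis). The point is the jar's centre, 32 mm above its underside; z is up
- clip_green_mid (a point): glass jar with a spring-clip lid, green: square clear-glass body 50 x 50 mm with upright flat sides, square green lid, 64 mm tall, about 180 g, standing upright and loose. A steel clip sits on its +x side and a steel hinge on its -x side (each sticks out 2 to 6 mm); the two plain sides face its own +y and -y, 50 mm apart: grip it across those (own y axis). The point is the jar's centre, 32 mm above its underside; z is up
- coaster_red_top (a point): red plain round coaster, 80 mm across, 5 mm thick, fixed on an aluminium tray with rolled edges (fixed to the counter, 140 x 360 mm, floor 4 mm thick, rim 11 mm high). The three coasters stand in a row along the tray's length, 105 mm apart, in any order. The point is the centre of the coaster's top face, 9 mm above the counter; z is up, y runs along the row
- coaster_yellow_top (a point): yellow plain round coaster, 80 mm across, 5 mm thick, fixed on an aluminium tray with rolled edges (fixed to the counter, 140 x 360 mm, floor 4 mm thick, rim 11 mm high). The three coasters stand in a row along the tray's length, 105 mm apart, in any order. The point is the centre of the coaster's top face, 9 mm above the counter; z is up, y runs along the row
- coaster_green_top (a point): green plain round coaster, 80 mm across, 5 mm thick, fixed on an aluminium tray with rolled edges (fixed to the counter, 140 x 360 mm, floor 4 mm thick, rim 11 mm high). The three coasters stand in a row along the tray's length, 105 mm apart, in any order. The point is the centre of the coaster's top face, 9 mm above the counter; z is up, y runs along the row
- screw_red_mid (a point): round glass jar with a round red screw cap and no clip, 54 mm across, 70 mm tall, loose, a bystander; the point is its centre, 35 mm above its underside
- screw_green_mid (a point): round glass jar with a round green screw cap and no clip, 54 mm across, 70 mm tall, loose, a bystander; the point is its centre, 35 mm above its underside
- crock_mid (a point): blue ceramic salt crock with a wooden lid, 92 mm across, 82 mm tall with its knob, loose, a bystander; the point lies on its axis 35 mm above its underside
- scraper: steel bench scraper lying flat with a dark wooden handle, 120 x 150 mm, 18 mm high, loose, a bystander; origin under the middle of its blade, on the counter
Not all that is in view belongs to the job. What is shaped like the part that bears clip_red_mid but black is not meant. Leave any purple look-alike of the part that bears clip_green_mid alone.

How it is judged:
At the end, for the whole second after the job is handed in: Each clip-lid jar stands upright (within 0.08 rad), released and at rest on the coaster of its lid's colour, its centre within 14 mm of the coaster's; the two screw-cap jars, the crock and the scraper are within 25 mm of where they began (horizontal distance between clip_red_mid and coaster_red_top below 0.014 m and z of clip_red_mid in the frame of coaster_red_top between 0.028 and 0.036 m and angle between each of clip_red_mid, clip_yellow_mid, clip_green_mid's own z axis and vertical below 0.08 rad and linear speed of each of clip_red, clip_yellow, clip_green below 0.02 m/s and contact force between the fingers and clip_red below 0.1 N and horizontal distance between clip_yellow_mid and coaster_yellow_top below 0.014 m and z of clip_yellow_mid in the frame of coaster_yellow_top between 0.028 and 0.036 m and contact force between the fingers and clip_yellow below 0.1 N and horizontal distance between clip_green_mid and coaster_green_top below 0.014 m and z of clip_green_mid in the frame of coaster_green_top between 0.028 and 0.036 m and contact force between the fingers and clip_green below 0.1 N and distance of each of screw_red_mid, screw_green_mid, crock_mid, scraper from where it was at the start of the episode below 0.025 m); the robot touches nothing.
It fails at once if a bystander (screw-cap jar, crock or scraper) is moved by more than 25 mm or a screw-cap jar or the crock is tipped (distance of any of screw_red_mid, screw_green_mid, crock_mid, scraper from where it was at the start of the episode above 0.025 m or angle between any of screw_red_mid, screw_green_mid, crock_mid's own z axis and vertical above 0.3 rad).
It fails at once if a clip-lid jar is tipped by more than 35 degrees (angle between any of clip_red_mid, clip_yellow_mid, clip_green_mid's own z axis and vertical above 0.61 rad).
It fails at once if a clip-lid jar is dropped (falls free faster than 0.7 m/s, a drop of about 25 mm) ((linear speed of clip_red above 0.7 m/s and contact force between the fingers and clip_red below 0.05 N) or (linear speed of clip_yellow above 0.7 m/s and contact force between the fingers and clip_yellow below 0.05 N) or (linear speed of clip_green above 0.7 m/s and contact force between the fingers and clip_green below 0.05 N)).
It also fails if it takes over 88 s, if anything falls off the work surface, if the arm or the gripper's body presses on something with over 40 N, if the wrist force passes 120 N, or if a joint passes its speed limit or range.

## Working session

There is one attempt and no reset: what is moved stays moved. The work goes in short steps, Python scripts to look and compute and a tool call to move; the robot and the scene stay as the last step left them, time stands still between calls to the robot, and variables do not carry over. Pictures are saved under pics/ and viewed, at most 14 in all, crops included, and the job is handed in when it is done.

Besides the shell and the picture viewer there is one more tool, called after "Request:" in YAML: its name, and indented under it one key for each argument. drive_tool: Moves the arm, as the interface text tells. Its arguments: {"type":"object","properties":{"deltas":{"type":"array"},"grip_force":{"type":"number"}},"required":["deltas"]}

```bash
mkdir -p pics; python3 - <<'E'
from station import bot, optics
import cv2
for n in("top","scene"):
    cv2.imwrite(f"pics/{n}0.png",optics.read_camera(n))
    m=optics.camera_model(n); print(n,m)
o=bot.get_obs(); print(o)
E
```

```text
top {'fx': 380.42888950490055, 'fy': 380.42888950490055, 'cx': 276.3674151947295, 'cy': 210.88265019187622, 'cam_to_world': array([[-0.00161635,  0.99587388, -0.09073368,  0.4515546 ],
       [-0.99999516, -0.00136852,  0.00279359, -0.0058203 ],
       [ 0.0026579 ,  0.09073776,  0.99587127,  1.11014399],
       [ 0.        ,  0.        ,  0.        ,  1.        ]])}
scene {'fx': 461.8386253380801, 'fy': 461.8386253380801, 'cx': 279.125657246121, 'cy': 216.3071731970534, 'cam_to_world': array([[ 0.6777668 , -0.5882858 ,  0.44108047,  1.15922193],
       [ 0.73519034,  0.55141507, -0.39425447, -0.56083705],
       [-0.01128411,  0.59149069,  0.80623286,  1.17819489],
       [ 0.        ,  0.        ,  0.        ,  1.        ]])}
{'t': 0.1, 'q': array([-1.35409967,  0.47772022,  0.02241303,  1.55633715, -0.01148076,
        1.10932326, -0.08308735]), 'joint_vel': array([-0.00048018, -0.00229728,  0.00019157, -0.00168249, -0.00165057,
        0.00129042, -0.00217264]), 'joint_torque': array([ 4.36933376e-03, -5.97759175e+01,  1.61374379e+00, -2.81952256e+01,
        1.28323759e-02,  5.04905198e-03,  1.03561405e-05]), 'eef_pos': array([0.21531735, 0.63930195, 0.30302887]), 'tool_rot': array([-4.95092889e-05,  1.61695798e-01,  9.86840302e-01, -8.28143232e-04]), 'contact_force': array([-0.23207489, -0.34014981, -0.05064117]), 'torque': array([-0.01400583,  0.03729435, -0.01072336]), 'grasp_force': 0.0, 'gripper_width': 0.999442249464022}
```

View pics/top0.png

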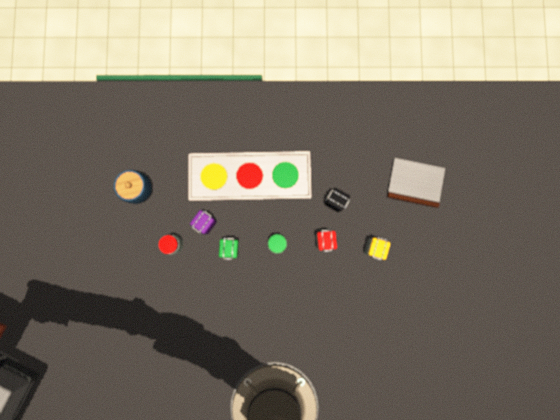

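View pics/scene0.png

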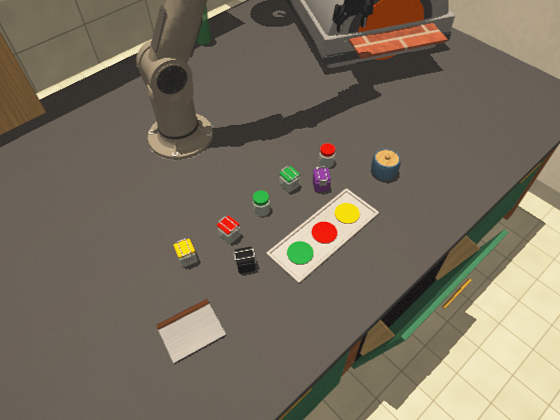

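Candidates in the top view:
- Red: clip jar (327,240), not the screw cap (169,244) or the black look-alike (338,199).
- Green: clip jar (228,248), not the screw cap (278,243) or the purple look-alike (203,222).
- Yellow: clip jar (380,249), the only one.

Next, one close crop and the measurements.

```bash
cat > h.py <<'E'
from station import bot, optics
import cv2, numpy as np
def to_world(n,u,v,z):
    m=optics.camera_model(n);T=m["cam_to_world"]
    d=T[:3,:3]@np.array([(u-m["cx"])/m["fx"],-(v-m["cy"])/m["fy"],-1])
    return (T[:3,3]+d*(z-T[2,3])/d[2])
def mask(im,c):
    h=cv2.cvtColor(im,cv2.COLOR_BGR2HSV)
    H,S,V=cv2.split(h)
    r={'red':(H<8)|(H>172),'yellow':(H>20)&(H<35),'green':(H>45)&(H<80)}[c]
    return (r&(S>140)&(V>80)).astype(np.uint8)
E
python3 - <<'E'
from h import *
ims={n:optics.read_camera(n) for n in("top","scene")}
P={'top':dict(red=(327,240),green=(228,248),yellow=(380,249),cred=(250,175),cgreen=(285,175),cyellow=(214,177)),
'scene':dict(red=(229,225),green=(289,173),yellow=(184,245),cred=(324,233),cgreen=(300,253),cyellow=(347,213))}
for n in P:
  for k,(u,v) in P[n].items():
    r=20 if k[0]=='c' and n=='top' else 18
    m=mask(ims[n],k.lstrip('c')); 
    m=m*0+m*(cv2.circle(m*0,(u,v),r,1,-1))
    pts=cv2.findNonZero(m)
    rc=cv2.minAreaRect(pts); z=.009 if k[0]=='c' else .064
    c=rc[0]; w=to_world(n,*c,z); 
    b=np.array([to_world(n,*p,z)[:2] for p in cv2.boxPoints(rc)])
    M=pts.reshape(-1,2).mean(0)
    print(n,k,len(pts),np.round(c,1),w.round(4)[:2],to_world(n,*M,z).round(4)[:2],'edge',[(np.round(np.degrees(np.arctan2(*(b[i+1]-b[i])[::-1])),0),np.linalg.norm(b[i+1]-b[i]).round(3)) for i in(0,1)])
a=cv2.resize(ims['top'][215:270,195:405],None,fx=3.7,fy=3.7,interpolation=cv2.INTER_CUBIC)
b=cv2.resize(ims['scene'][160:275,165:310],None,fx=3.1,fy=3.1,interpolation=cv2.INTER_CUBIC)
o=np.zeros((a.shape[0]+b.shape[0],max(a.shape[1],b.shape[1]),3),np.uint8);o[:a.shape[0],:a.shape[1]]=a;o[a.shape[0]:,:b.shape[1]]=b
cv2.imwrite('pics/crop1.png',o);print(o.shape)
E
```

```text
top red 319 [326.8 240. ] [ 0.4665 -0.1469] [ 0.4663 -0.1464] edge [(np.float64(-86.0), np.float64(0.054)), (np.float64(-176.0), np.float64(0.053))]
top green 206 [228.1 248. ] [0.445  0.1234] [0.4448 0.1232] edge [(np.float64(-3.0), np.float64(0.047)), (np.float64(-94.0), np.float64(0.049))]
top yellow 315 [379.1 248.4] [ 0.4434 -0.2898] [ 0.4443 -0.2904] edge [(np.float64(-20.0), np.float64(0.05)), (np.float64(-109.0), np.float64(0.053))]
top cred 520 [249.  175.5] [0.6561 0.0711] [0.6566 0.0707] edge [(np.float64(-44.0), np.float64(0.073)), (np.float64(-135.0), np.float64(0.073))]
top cgreen 465 [285.  174.5] [ 0.659  -0.0344] [ 0.6587 -0.034 ] edge [(np.float64(-45.0), np.float64(0.069)), (np.float64(-136.0), np.float64(0.069))]
top cyellow 522 [213.5 176. ] [0.6548 0.1751] [0.6548 0.1752] edge [(np.float64(-44.0), np.float64(0.073)), (np.float64(-135.0), np.float64(0.074))]
scene red 200 [227.5 224.4] [ 0.4671 -0.1477] [ 0.4667 -0.1475] edge [(np.float64(97.0), np.float64(0.057)), (np.float64(-5.0), np.float64(0.052))]
scene green 122 [289.  173.2] [0.4451 0.1233] [0.4444 0.122 ] edge [(np.float64(90.0), np.float64(0.057)), (np.float64(-16.0), np.float64(0.051))]
scene yellow 226 [183.8 247.7] [ 0.445  -0.2902] [ 0.4442 -0.29  ] edge [(np.float64(76.0), np.float64(0.05)), (np.float64(-17.0), np.float64(0.054))]
scene cred 434 [324. 232.] [0.6573 0.0707] [0.657  0.0708] edge [(np.float64(47.0), np.float64(0.074)), (np.float64(-47.0), np.float64(0.074))]
scene cgreen 453 [299.5 252.5] [ 0.6589 -0.0353] [ 0.659  -0.0345] edge [(np.float64(47.0), np.float64(0.075)), (np.float64(-45.0), np.float64(0.073))]
scene cyellow 398 [347.  212.5] [0.655  0.1771] [0.6547 0.1761] edge [(np.float64(47.0), np.float64(0.077)), (np.float64(-49.0), np.float64(0.075))]
(560, 777, 3)
```

View pics/crop1.png

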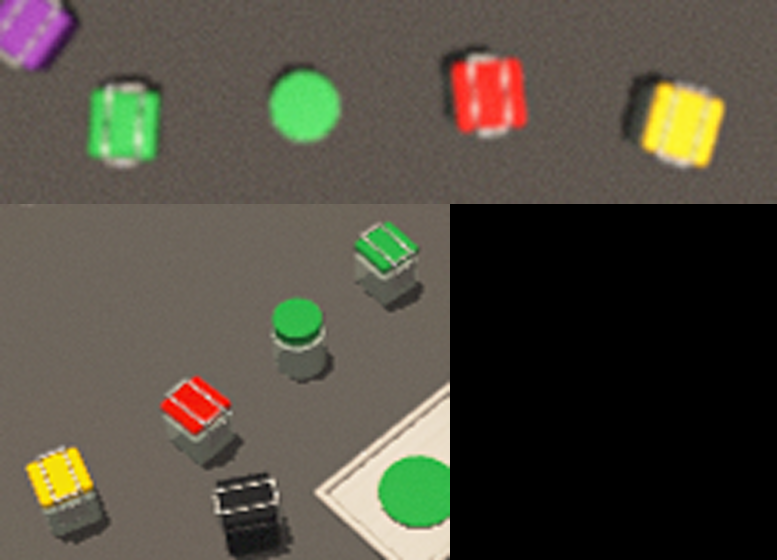

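The crop confirms the clip jars: green, red and yellow have square lids with wires running front to back (own x at about -4°, +4°, -19° yaw). The screw cap is round, and the black and purple look-alikes stay out. I'll start with green at (0.445, 0.123), first turning the tool's y axis onto world y.

Request:
drive_tool:
  deltas:
    - {"gripper": 0,"offset": [-0.168,-0.183,0.05],"angular": [0,0,-0.413]}
    - {"gripper": 0,"offset": [-0.168,-0.183,0.05],"angular": [0,0,-0.413]}
    - {"gripper": 0,"offset": [-0.168,-0.183,0.05],"angular": [0,0,-0.413]}
    - {"gripper": 0,"offset": [-0.168,-0.183,0.05],"angular": [0,0,-0.413]}
    - {"gripper": 0,"offset": [-0.168,-0.183,0.05],"angular": [0,0,-0.413]}
  grip_force: 40

```text
t: 0.7
eef_pos: [0.3154, 0.4137, 0.2542]
tool_rot: [0.0, 0.0, 1.0, 0.0]
contact_force: [0.8, 0.1, -0.5]
gripper_width: 0.995
grasp_force: 0.0
```

Request:
drive_tool:
  deltas:
    - {"gripper": 0,"offset": [-0.129,-0.289,0.053],"angular": [0,0,0]}
    - {"gripper": 0,"offset": [-0.129,-0.289,0.053],"angular": [0,0,0]}
    - {"gripper": 0,"offset": [-0.129,-0.289,0.053],"angular": [0,0,0]}
    - {"gripper": 0,"offset": [-0.129,-0.289,0.053],"angular": [0,0,0]}
    - {"gripper": 0,"offset": [-0.129,-0.289,0.053],"angular": [0,0,0]}

```text
t: 1.2
eef_pos: [0.4157, 0.1887, 0.2132]
tool_rot: [0.0, 0.0, 1.0, 0.0]
contact_force: [1.0, 0.3, -0.1]
gripper_width: 1.0
grasp_force: 0.0
```

```bash
python3 -c "
from h import *
print(bot.get_obs()['eef_pos'],bot.get_obs()['tool_rot'])"
```

```text
[0.41574036 0.18870725 0.21323073] [3.02822308e-04 7.14163286e-05 9.99999925e-01 2.29051768e-04]
```

Request:
drive_tool:
  deltas:
    - {"gripper": 0,"offset": [-0.03,-0.064,0.013],"angular": [0,0,0.089]}
    - {"gripper": 0,"offset": [-0.03,-0.064,0.013],"angular": [0,0,0.089]}
    - {"gripper": 0,"offset": [-0.03,-0.064,0.013],"angular": [0,0,0.089]}
    - {"gripper": 0,"offset": [-0.03,-0.064,0.013],"angular": [0,0,0.089]}

```text
t: 1.6
eef_pos: [0.4452, 0.1267, 0.2003]
tool_rot: [-0.0, 0.036, 0.999, 0.0]
contact_force: [0.7, -0.3, 0.3]
gripper_width: 0.999
grasp_force: 0.0
```

```bash
python3 - <<'E'
from h import *
o=bot.get_obs();print(o['eef_pos'],o['tool_rot'],o['q'])
a=optics.read_camera('top')[185:295,165:325];b=optics.read_camera('scene')[110:220,220:380]
cv2.imwrite('pics/g1.png',cv2.resize(np.hstack([a,b]),None,fx=2.5,fy=2.5,interpolation=cv2.INTER_CUBIC))
E
```

```text
[0.44518846 0.12665849 0.20025601] [-1.28102567e-04  3.55465722e-02  9.99368007e-01  1.09977732e-04] [-0.55059198  0.27259639  0.16103184  2.15439383 -0.06604147  0.71918266
  1.15400215]
```

View pics/g1.png

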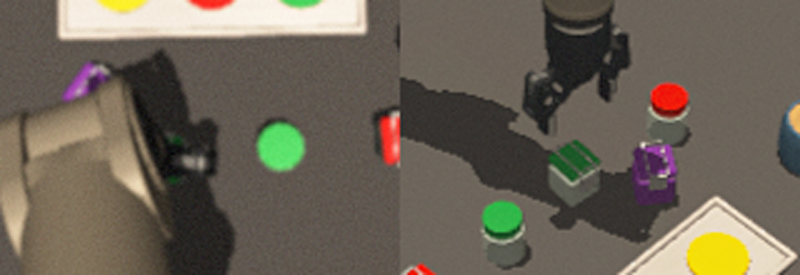

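The gripper is above the green jar (left crop about (175,160)), with the fingers clear of the purple look-alike. Descending.

Request:
drive_tool:
  deltas:
    - {"gripper": 0,"offset": [0,-0.003,0.03],"angular": [0,0,0]}
    - {"gripper": 0,"offset": [0,-0.003,0.06],"angular": [0,0,0]}
    - {"gripper": 0,"offset": [0,-0.003,0.09],"angular": [0,0,0]}
    - {"gripper": 0,"offset": [0,-0.003,0.108],"angular": [0,0,0]}
    - {"gripper": 0,"offset": [0,-0.003,0.108],"angular": [0,0,0]}

```text
t: 2.2
eef_pos: [0.4433, 0.1247, 0.0905]
tool_rot: [-0.002, 0.034, 0.999, -0.001]
contact_force: [-0.1, 1.4, 0.3]
gripper_width: 1.0
grasp_force: 0.0
```

Request:
drive_tool:
  deltas:
    - {"gripper": 180,"offset": [0,0,0],"angular": [0,0,0]}
    - {"gripper": 180,"offset": [0,0,0],"angular": [0,0,0]}
    - {"gripper": 180,"offset": [0,0,0],"angular": [0,0,0]}
    - {"gripper": 180,"offset": [0,0,0],"angular": [0,0,0]}
    - {"gripper": 180,"offset": [0,0,0],"angular": [0,0,0]}

```text
t: 2.7
eef_pos: [0.4459, 0.1243, 0.0936]
tool_rot: [0.001, 0.035, 0.999, 0.001]
contact_force: [-0.8, 2.2, 6.7]
gripper_width: 0.582
grasp_force: 42.0
```

Request:
drive_tool:
  deltas:
    - {"gripper": 180,"offset": [0,0,-0.01],"angular": [0,0,0]}
    - {"gripper": 180,"offset": [0,0,-0.035],"angular": [0,0,0]}
    - {"gripper": 180,"offset": [0,0,-0.07],"angular": [0,0,-0.089]}
    - {"gripper": 180,"offset": [0,0,-0.1],"angular": [0,0,-0.089]}
    - {"gripper": 180,"offset": [0,0,-0.11],"angular": [0,0,-0.089]}

```text
t: 3.2
eef_pos: [0.4462, 0.1237, 0.2055]
tool_rot: [0.002, 0.0, 1.0, 0.001]
contact_force: [0.9, -0.1, -2.5]
gripper_width: 0.578
grasp_force: 42.2
```

Request:
drive_tool:
  deltas:
    - {"gripper": 180,"offset": [-0.02,-0.015,0],"angular": [0,0,0]}
    - {"gripper": 180,"offset": [-0.048,-0.036,0],"angular": [0,0,0]}
    - {"gripper": 180,"offset": [-0.08,-0.06,0],"angular": [0,0,0]}
    - {"gripper": 180,"offset": [-0.112,-0.084,0],"angular": [0,0,0]}
    - {"gripper": 180,"offset": [-0.144,-0.108,0],"angular": [0,0,0]}

```text
t: 3.7
eef_pos: [0.5894, 0.0144, 0.2016]
tool_rot: [-0.001, 0.0, 1.0, -0.0]
contact_force: [1.4, 1.1, -1.7]
gripper_width: 0.583
grasp_force: 42.2
```

Request:
drive_tool:
  deltas:
    - {"gripper": 180,"offset": [-0.032,-0.024,0],"angular": [0,0,0]}
    - {"gripper": 180,"offset": [-0.056,-0.042,0],"angular": [0,0,0]}
    - {"gripper": 180,"offset": [-0.07,-0.051,0],"angular": [0,0,0]}
    - {"gripper": 180,"offset": [-0.07,-0.051,0],"angular": [0,0,0]}
    - {"gripper": 180,"offset": [-0.07,-0.051,0],"angular": [0,0,0]}

```text
t: 4.2
eef_pos: [0.658, -0.0353, 0.2012]
tool_rot: [-0.001, 0.0, 1.0, 0.0]
contact_force: [-0.9, 0.6, -1.7]
gripper_width: 0.578
grasp_force: 42.2
```

```bash
python3 - <<'E'
from h import *
a=optics.read_camera('top')[120:230,190:350];b=optics.read_camera('scene')[160:270,230:390]
cv2.imwrite('pics/g2.png',cv2.resize(np.hstack([a,b]),None,fx=2.5,fy=2.5,interpolation=cv2.INTER_CUBIC))
E
```

```text
(no output)
```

View pics/g2.png

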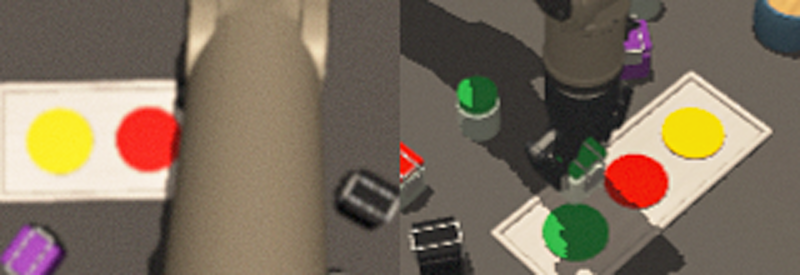

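The jar is held upright over the green coaster (right crop (590,160), coaster (575,230)). Lowering it.

Request:
drive_tool:
  deltas:
    - {"gripper": 180,"offset": [0,0,0.03],"angular": [0,0,0]}
    - {"gripper": 180,"offset": [0,0,0.06],"angular": [0,0,0]}
    - {"gripper": 180,"offset": [0,0,0.08],"angular": [0,0,0]}
    - {"gripper": 180,"offset": [0,0,0.092],"angular": [0,0,0]}
    - {"gripper": 180,"offset": [0,0,0.095],"angular": [0,0,0]}

```text
t: 4.8
eef_pos: [0.6578, -0.0347, 0.106]
tool_rot: [-0.001, -0.0, 1.0, 0.0]
contact_force: [-0.2, 0.0, -1.9]
gripper_width: 0.586
grasp_force: 42.2
```

Request:
drive_tool:
  deltas:
    - {"gripper": 180,"offset": [0,0,0.001],"angular": [0,0,0]}
    - {"gripper": 180,"offset": [0,0,0.002],"angular": [0,0,0]}
    - {"gripper": 180,"offset": [0,0,0.003],"angular": [0,0,0]}
    - {"gripper": 180,"offset": [0,0,0.003],"angular": [0,0,0]}

```text
t: 5.2
eef_pos: [0.6593, -0.0356, 0.105]
tool_rot: [0.001, 0.0, 1.0, 0.0]
contact_force: [0.8, 0.2, -2.0]
gripper_width: 0.582
grasp_force: 42.2
```

Request:
drive_tool:
  deltas:
    - {"gripper": 180,"offset": [0,0,0.001],"angular": [0,0,0]}
    - {"gripper": 180,"offset": [0,0,0.001],"angular": [0,0,0]}
    - {"gripper": 180,"offset": [0,0,0.001],"angular": [0,0,0]}

```text
t: 5.5
eef_pos: [0.6589, -0.0356, 0.1033]
tool_rot: [-0.0, 0.0, 1.0, 0.0]
contact_force: [0.0, -0.4, -2.6]
gripper_width: 0.582
grasp_force: 42.2
```

Request:
drive_tool:
  deltas:
    - {"gripper": 180,"offset": [0,0,0.001],"angular": [0,0,0]}
    - {"gripper": 180,"offset": [0,0,0.001],"angular": [0,0,0]}
    - {"gripper": 180,"offset": [0,0,0.001],"angular": [0,0,0]}

```text
t: 5.8
eef_pos: [0.6591, -0.0356, 0.1027]
tool_rot: [0.0, 0.0, 1.0, 0.0]
contact_force: [-2.0, 0.3, 4.0]
gripper_width: 0.579
grasp_force: 42.5
```

Contact (+4 N up). Opening, then rising.

Request:
drive_tool:
  deltas:
    - {"gripper": 60,"offset": [0,0,0],"angular": [0,0,0]}
    - {"gripper": 0,"offset": [0,0,0],"angular": [0,0,0]}
    - {"gripper": 0,"offset": [0,0,0],"angular": [0,0,0]}
    - {"gripper": 0,"offset": [0,0,0],"angular": [0,0,0]}
    - {"gripper": 0,"offset": [0,0,0],"angular": [0,0,0]}

```text
t: 6.3
eef_pos: [0.659, -0.0356, 0.1022]
tool_rot: [-0.0, 0.0, 1.0, -0.0]
contact_force: [1.1, -0.3, -0.7]
gripper_width: 0.999
grasp_force: 0.0
```

Request:
drive_tool:
  deltas:
    - {"gripper": 0,"offset": [0,0,-0.02],"angular": [0,0,0]}
    - {"gripper": 0,"offset": [0,0,-0.05],"angular": [0,0,0]}
    - {"gripper": 0,"offset": [0,0,-0.09],"angular": [0,0,0]}
    - {"gripper": 0,"offset": [0,0,-0.11],"angular": [0,0,0]}
    - {"gripper": 0,"offset": [0,0,-0.11],"angular": [0,0,0]}

```text
t: 6.8
eef_pos: [0.6609, -0.0358, 0.2162]
tool_rot: [0.003, 0.0, 1.0, 0.0]
contact_force: [0.7, 0.1, 0.1]
gripper_width: 1.0
grasp_force: 0.0
```

Request:
drive_tool:
  deltas:
    - {"gripper": 0,"offset": [0.192,-0.112,0.013],"angular": [0,0,-0.089]}
    - {"gripper": 0,"offset": [0.192,-0.112,0.013],"angular": [0,0,-0.089]}
    - {"gripper": 0,"offset": [0.192,-0.112,0.013],"angular": [0,0,-0.089]}
    - {"gripper": 0,"offset": [0.192,-0.112,0.013],"angular": [0,0,-0.089]}
    - {"gripper": 0,"offset": [0.192,-0.112,0.013],"angular": [0,0,-0.089]}

```text
t: 7.3
eef_pos: [0.4617, -0.1497, 0.1979]
tool_rot: [-0.002, -0.033, 0.999, 0.0]
contact_force: [0.2, 0.1, -1.2]
gripper_width: 1.0
grasp_force: 0.0
```

Request:
drive_tool:
  deltas:
    - {"gripper": 0,"offset": [0,0,0],"angular": [0,0,0]}
    - {"gripper": 0,"offset": [0,0,0],"angular": [0,0,0]}

```text
t: 7.5
eef_pos: [0.4668, -0.1474, 0.1989]
tool_rot: [-0.0, -0.034, 0.999, 0.0]
contact_force: [0.0, 0.2, -0.2]
gripper_width: 1.004
grasp_force: 0.0
```

```bash
python3 - <<'E'
from h import *
t=optics.read_camera('top');s=optics.read_camera('scene')
a=t[140:270,240:400];b=s[190:320,160:320]
cv2.imwrite('pics/r1.png',cv2.resize(np.hstack([a,b]),None,fx=2.5,fy=2.5,interpolation=cv2.INTER_CUBIC))
E
```

```text
(no output)
```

View pics/r1.png

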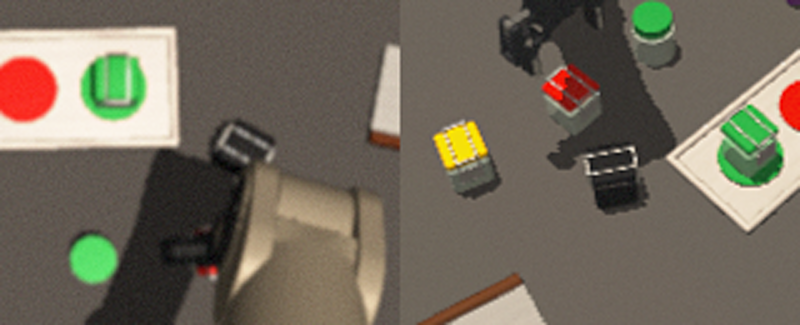

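The green jar stands upright in the middle of its coaster (left crop (115,80)). The gripper is above the red jar (right crop (572,95)). Descending onto red.

Request:
drive_tool:
  deltas:
    - {"gripper": 0,"offset": [0,0,0.03],"angular": [0,0,0]}
    - {"gripper": 0,"offset": [0,0,0.06],"angular": [0,0,0]}
    - {"gripper": 0,"offset": [0,0,0.09],"angular": [0,0,0]}
    - {"gripper": 0,"offset": [0,0,0.107],"angular": [0,0,0]}
    - {"gripper": 0,"offset": [0,0,0.107],"angular": [0,0,0]}

```text
t: 8.1
eef_pos: [0.4666, -0.1462, 0.0899]
tool_rot: [-0.002, -0.036, 0.999, 0.001]
contact_force: [-0.7, 0.1, -0.2]
gripper_width: 0.998
grasp_force: 0.0
```

Request:
drive_tool:
  deltas:
    - {"gripper": 180,"offset": [0,0,0],"angular": [0,0,0]}
    - {"gripper": 180,"offset": [0,0,0],"angular": [0,0,0]}
    - {"gripper": 180,"offset": [0,0,0],"angular": [0,0,0]}
    - {"gripper": 180,"offset": [0,0,0],"angular": [0,0,0]}
    - {"gripper": 180,"offset": [0,0,0],"angular": [0,0,0]}

```text
t: 8.6
eef_pos: [0.468, -0.1475, 0.0934]
tool_rot: [0.001, -0.035, 0.999, -0.0]
contact_force: [0.5, 1.6, 8.1]
gripper_width: 0.58
grasp_force: 42.5
```

Request:
drive_tool:
  deltas:
    - {"gripper": 180,"offset": [0,0,-0.01],"angular": [0,0,0]}
    - {"gripper": 180,"offset": [0,0,-0.035],"angular": [0,0,0]}
    - {"gripper": 180,"offset": [0,0,-0.07],"angular": [0,0,0.089]}
    - {"gripper": 180,"offset": [0,0,-0.1],"angular": [0,0,0.089]}
    - {"gripper": 180,"offset": [0,0,-0.11],"angular": [0,0,0.089]}

```text
t: 9.1
eef_pos: [0.4678, -0.1479, 0.2054]
tool_rot: [0.002, 0.0, 1.0, -0.0]
contact_force: [1.4, 0.1, -2.3]
gripper_width: 0.58
grasp_force: 42.2
```

Request:
drive_tool:
  deltas:
    - {"gripper": 180,"offset": [-0.013,0.015,0],"angular": [0,0,0]}
    - {"gripper": 180,"offset": [-0.035,0.04,0],"angular": [0,0,0]}
    - {"gripper": 180,"offset": [-0.06,0.069,0],"angular": [0,0,0]}
    - {"gripper": 180,"offset": [-0.086,0.098,0],"angular": [0,0,0]}
    - {"gripper": 180,"offset": [-0.112,0.128,0],"angular": [0,0,0]}

```text
t: 9.6
eef_pos: [0.579, -0.0186, 0.2016]
tool_rot: [-0.001, 0.0, 1.0, -0.0]
contact_force: [0.8, 0.5, -1.8]
gripper_width: 0.576
grasp_force: 42.2
```

Request:
drive_tool:
  deltas:
    - {"gripper": 180,"offset": [-0.026,0.03,0],"angular": [0,0,0]}
    - {"gripper": 180,"offset": [-0.052,0.06,0],"angular": [0,0,0]}
    - {"gripper": 180,"offset": [-0.072,0.082,0],"angular": [0,0,0]}
    - {"gripper": 180,"offset": [-0.079,0.09,0],"angular": [0,0,0]}
    - {"gripper": 180,"offset": [-0.079,0.09,0],"angular": [0,0,0]}

```text
t: 10.1
eef_pos: [0.6579, 0.0721, 0.2011]
tool_rot: [-0.001, -0.001, 1.0, 0.0]
contact_force: [-1.4, -0.5, -2.2]
gripper_width: 0.58
grasp_force: 42.2
```

Request:
drive_tool:
  deltas:
    - {"gripper": 180,"offset": [0,0,0],"angular": [0,0,0]}
    - {"gripper": 180,"offset": [0,0,0],"angular": [0,0,0]}

```text
t: 10.3
eef_pos: [0.657, 0.0683, 0.202]
tool_rot: [-0.001, 0.001, 1.0, -0.001]
contact_force: [0.8, 0.5, -2.9]
gripper_width: 0.581
grasp_force: 42.2
```

Request:
drive_tool:
  deltas:
    - {"gripper": 180,"offset": [0,0.001,0.03],"angular": [0,0,0]}
    - {"gripper": 180,"offset": [0,0.001,0.06],"angular": [0,0,0]}
    - {"gripper": 180,"offset": [0,0.001,0.08],"angular": [0,0,0]}
    - {"gripper": 180,"offset": [0,0.001,0.092],"angular": [0,0,0]}
    - {"gripper": 180,"offset": [0,0.001,0.096],"angular": [0,0,0]}

```text
t: 10.8
eef_pos: [0.6571, 0.0703, 0.1053]
tool_rot: [-0.001, 0.001, 1.0, -0.0]
contact_force: [-0.4, -1.1, -2.0]
gripper_width: 0.581
grasp_force: 42.1
```

Request:
drive_tool:
  deltas:
    - {"gripper": 180,"offset": [0,0,0.001],"angular": [0,0,0]}
    - {"gripper": 180,"offset": [0,0,0.002],"angular": [0,0,0]}
    - {"gripper": 180,"offset": [0,0,0.002],"angular": [0,0,0]}

```text
t: 11.1
eef_pos: [0.6586, 0.0715, 0.1054]
tool_rot: [0.001, 0.0, 1.0, 0.0]
contact_force: [0.5, 0.4, -2.1]
gripper_width: 0.577
grasp_force: 42.1
```

Request:
drive_tool:
  deltas:
    - {"gripper": 180,"offset": [0,0,0.001],"angular": [0,0,0]}
    - {"gripper": 180,"offset": [0,0,0.001],"angular": [0,0,0]}
    - {"gripper": 180,"offset": [0,0,0.001],"angular": [0,0,0]}

```text
t: 11.4
eef_pos: [0.6581, 0.0715, 0.1035]
tool_rot: [0.0, 0.0, 1.0, 0.0]
contact_force: [-0.8, -0.9, -2.3]
gripper_width: 0.577
grasp_force: 42.1
```

Request:
drive_tool:
  deltas:
    - {"gripper": 180,"offset": [0,0,0.001],"angular": [0,0,0]}
    - {"gripper": 180,"offset": [0,0,0.001],"angular": [0,0,0]}
    - {"gripper": 180,"offset": [0,0,0.001],"angular": [0,0,0]}

```text
t: 11.7
eef_pos: [0.6582, 0.0715, 0.1026]
tool_rot: [0.0, 0.0, 1.0, 0.0]
contact_force: [-0.7, 0.4, 0.5]
gripper_width: 0.582
grasp_force: 42.3
```

Request:
drive_tool:
  deltas:
    - {"gripper": 60,"offset": [0,0,0],"angular": [0,0,0]}
    - {"gripper": 0,"offset": [0,0,0],"angular": [0,0,0]}
    - {"gripper": 0,"offset": [0,0,0],"angular": [0,0,0]}
    - {"gripper": 0,"offset": [0,0,0],"angular": [0,0,0]}
    - {"gripper": 0,"offset": [0,0,0],"angular": [0,0,0]}

```text
t: 12.2
eef_pos: [0.658, 0.0714, 0.1022]
tool_rot: [0.0, 0.0, 1.0, 0.0]
contact_force: [0.3, -0.7, -0.1]
gripper_width: 0.998
grasp_force: 0.0
```

Request:
drive_tool:
  deltas:
    - {"gripper": 0,"offset": [0,0,-0.02],"angular": [0,0,0]}
    - {"gripper": 0,"offset": [0,0,-0.05],"angular": [0,0,0]}
    - {"gripper": 0,"offset": [0,0,-0.09],"angular": [0,0,0]}
    - {"gripper": 0,"offset": [0,0,-0.11],"angular": [0,0,0]}
    - {"gripper": 0,"offset": [0,0,-0.11],"angular": [0,0,0]}

```text
t: 12.7
eef_pos: [0.66, 0.0715, 0.2162]
tool_rot: [0.003, 0.0, 1.0, 0.001]
contact_force: [0.7, -0.5, -0.5]
gripper_width: 1.002
grasp_force: 0.0
```

Request:
drive_tool:
  deltas:
    - {"gripper": 0,"offset": [0.12,-0.2,0],"angular": [0,0,0]}
    - {"gripper": 0,"offset": [0.12,-0.2,0],"angular": [0,0,0]}
    - {"gripper": 0,"offset": [0.12,-0.2,0],"angular": [0,0,0]}
    - {"gripper": 0,"offset": [0.12,-0.2,0],"angular": [0,0,0]}
    - {"gripper": 0,"offset": [0.12,-0.2,0],"angular": [0,0,0]}

```text
t: 13.2
eef_pos: [0.5349, -0.1319, 0.2113]
tool_rot: [-0.001, 0.002, 1.0, -0.0]
contact_force: [0.3, -0.9, 0.1]
gripper_width: 1.004
grasp_force: 0.0
```

Request:
drive_tool:
  deltas:
    - {"gripper": 0,"offset": [0.094,-0.161,0],"angular": [0,0,0.43]}
    - {"gripper": 0,"offset": [0.094,-0.161,0],"angular": [0,0,0.43]}
    - {"gripper": 0,"offset": [0.094,-0.161,0],"angular": [0,0,0.43]}
    - {"gripper": 0,"offset": [0.094,-0.161,0],"angular": [0,0,0.43]}
    - {"gripper": 0,"offset": [0.094,-0.161,0],"angular": [0,0,0.43]}

```text
t: 13.7
eef_pos: [0.4396, -0.2945, 0.2117]
tool_rot: [-0.001, 0.173, 0.985, -0.001]
contact_force: [-0.2, 1.0, -0.5]
gripper_width: 1.005
grasp_force: 0.0
```

```bash
python3 - <<'E'
from h import *
t=optics.read_camera('top');s=optics.read_camera('scene')
o=bot.get_obs();print(o['eef_pos'],o['tool_rot'],o['q'].round(2))
a=t[140:270,235:425];b=s[190:320,140:330]
cv2.imwrite('pics/y1.png',cv2.resize(np.hstack([a,b]),None,fx=2.1,fy=2.1,interpolation=cv2.INTER_CUBIC))
E
```

```text
[ 0.44299036 -0.28987814  0.21155601] [-6.10108992e-04  1.69367762e-01  9.85552720e-01  1.59080936e-04] [ 0.17  0.37  0.36  2.01 -0.18  0.8   1.86]
```

View pics/y1.png

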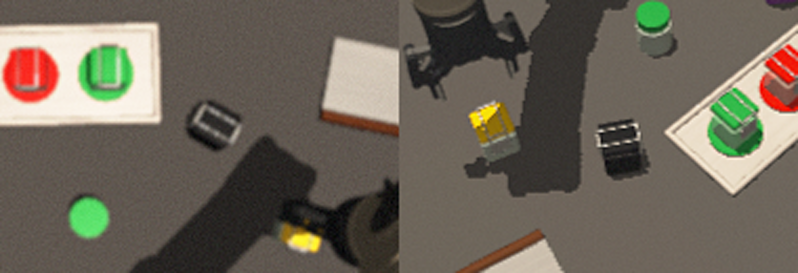

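Red and green both stand on their coasters. The gripper is over the yellow jar (right crop (492,120)). Descending.

Request:
drive_tool:
  deltas:
    - {"gripper": 0,"offset": [-0.001,0,0.03],"angular": [0,0,0]}
    - {"gripper": 0,"offset": [-0.001,0,0.07],"angular": [0,0,0]}
    - {"gripper": 0,"offset": [-0.001,0,0.1],"angular": [0,0,0]}
    - {"gripper": 0,"offset": [-0.001,0,0.119],"angular": [0,0,0]}
    - {"gripper": 0,"offset": [-0.001,0,0.119],"angular": [0,0,0]}

```text
t: 14.3
eef_pos: [0.4441, -0.2871, 0.0904]
tool_rot: [-0.003, 0.167, 0.986, 0.001]
contact_force: [-0.6, 0.7, -0.4]
gripper_width: 1.004
grasp_force: 0.0
```

Request:
drive_tool:
  deltas:
    - {"gripper": 180,"offset": [0,0,0],"angular": [0,0,0]}
    - {"gripper": 180,"offset": [0,0,0],"angular": [0,0,0]}
    - {"gripper": 180,"offset": [0,0,0],"angular": [0,0,0]}
    - {"gripper": 180,"offset": [0,0,0],"angular": [0,0,0]}
    - {"gripper": 180,"offset": [0,0,0],"angular": [0,0,0]}

```text
t: 14.8
eef_pos: [0.4458, -0.2899, 0.0947]
tool_rot: [0.001, 0.168, 0.986, -0.0]
contact_force: [-0.3, 1.5, 5.9]
gripper_width: 0.585
grasp_force: 42.0
```

Request:
drive_tool:
  deltas:
    - {"gripper": 180,"offset": [0,0,-0.01],"angular": [0,0,0]}
    - {"gripper": 180,"offset": [0,0,-0.035],"angular": [0,0,0]}
    - {"gripper": 180,"offset": [0,0,-0.07],"angular": [0,0,-0.14]}
    - {"gripper": 180,"offset": [0,0,-0.1],"angular": [0,0,-0.3]}
    - {"gripper": 180,"offset": [0,0,-0.11],"angular": [0,0,-0.43]}

```text
t: 15.3
eef_pos: [0.4456, -0.2907, 0.207]
tool_rot: [0.002, -0.002, 1.0, -0.001]
contact_force: [0.1, -0.2, -2.5]
gripper_width: 0.581
grasp_force: 41.6
```

Request:
drive_tool:
  deltas:
    - {"gripper": 180,"offset": [-0.006,0.014,0],"angular": [0,0,0]}
    - {"gripper": 180,"offset": [-0.018,0.04,0],"angular": [0,0,0]}
    - {"gripper": 180,"offset": [-0.034,0.075,0],"angular": [0,0,0]}
    - {"gripper": 180,"offset": [-0.05,0.11,0],"angular": [0,0,0]}
    - {"gripper": 180,"offset": [-0.066,0.146,0],"angular": [0,0,0]}

```text
t: 15.8
eef_pos: [0.5109, -0.1428, 0.204]
tool_rot: [0.0, 0.001, 1.0, -0.0]
contact_force: [0.4, -0.8, -1.5]
gripper_width: 0.583
grasp_force: 41.7
```

Request:
drive_tool:
  deltas:
    - {"gripper": 180,"offset": [-0.016,0.036,0],"angular": [0,0,0]}
    - {"gripper": 180,"offset": [-0.032,0.072,0],"angular": [0,0,0]}
    - {"gripper": 180,"offset": [-0.049,0.108,0],"angular": [0,0,0]}
    - {"gripper": 180,"offset": [-0.065,0.144,0],"angular": [0,0,0]}
    - {"gripper": 180,"offset": [-0.081,0.18,0],"angular": [0,0,0]}

```text
t: 16.3
eef_pos: [0.5921, 0.0374, 0.204]
tool_rot: [0.0, 0.0, 1.0, -0.0]
contact_force: [1.3, -0.7, -2.3]
gripper_width: 0.584
grasp_force: 41.7
```

Request:
drive_tool:
  deltas:
    - {"gripper": 180,"offset": [-0.016,0.036,0],"angular": [0,0,0]}
    - {"gripper": 180,"offset": [-0.032,0.072,0],"angular": [0,0,0]}
    - {"gripper": 180,"offset": [-0.047,0.105,0],"angular": [0,0,0]}
    - {"gripper": 180,"offset": [-0.058,0.128,0],"angular": [0,0,0]}
    - {"gripper": 180,"offset": [-0.063,0.139,0],"angular": [0,0,0]}

```text
t: 16.8
eef_pos: [0.6551, 0.1783, 0.2036]
tool_rot: [0.0, -0.001, 1.0, 0.001]
contact_force: [-0.3, -0.5, -0.4]
gripper_width: 0.579
grasp_force: 41.7
```

Request:
drive_tool:
  deltas:
    - {"gripper": 180,"offset": [0,0,0],"angular": [0,0,0]}
    - {"gripper": 180,"offset": [0,0,0],"angular": [0,0,0]}
    - {"gripper": 180,"offset": [0,0,0],"angular": [0,0,0]}

```text
t: 17.1
eef_pos: [0.6547, 0.1725, 0.2034]
tool_rot: [-0.0, 0.002, 1.0, -0.001]
contact_force: [-0.2, -0.2, -1.7]
gripper_width: 0.581
grasp_force: 41.7
```

Request:
drive_tool:
  deltas:
    - {"gripper": 180,"offset": [0,0.001,0.03],"angular": [0,0,0]}
    - {"gripper": 180,"offset": [0,0.001,0.06],"angular": [0,0,0]}
    - {"gripper": 180,"offset": [0,0.001,0.08],"angular": [0,0,0]}
    - {"gripper": 180,"offset": [0,0.001,0.092],"angular": [0,0,0]}
    - {"gripper": 180,"offset": [0,0.001,0.096],"angular": [0,0,0]}

```text
t: 17.6
eef_pos: [0.6544, 0.1746, 0.1062]
tool_rot: [-0.001, 0.001, 1.0, -0.001]
contact_force: [0.6, -0.2, -1.2]
gripper_width: 0.579
grasp_force: 41.7
```

Request:
drive_tool:
  deltas:
    - {"gripper": 180,"offset": [0,0,0.001],"angular": [0,0,0]}
    - {"gripper": 180,"offset": [0,0,0.002],"angular": [0,0,0]}
    - {"gripper": 180,"offset": [0,0,0.002],"angular": [0,0,0]}

```text
t: 17.9
eef_pos: [0.6556, 0.1762, 0.1064]
tool_rot: [0.001, 0.0, 1.0, 0.0]
contact_force: [0.5, 0.7, -2.0]
gripper_width: 0.579
grasp_force: 41.7
```

Request:
drive_tool:
  deltas:
    - {"gripper": 180,"offset": [0,0,0.001],"angular": [0,0,0]}
    - {"gripper": 180,"offset": [0,0,0.001],"angular": [0,0,0]}
    - {"gripper": 180,"offset": [0,0,0.001],"angular": [0,0,0]}

```text
t: 18.2
eef_pos: [0.6551, 0.1762, 0.1045]
tool_rot: [0.0, 0.0, 1.0, 0.0]
contact_force: [0.4, -0.8, -2.6]
gripper_width: 0.583
grasp_force: 41.7
```

Request:
drive_tool:
  deltas:
    - {"gripper": 180,"offset": [0,0,0.001],"angular": [0,0,0]}
    - {"gripper": 180,"offset": [0,0,0.001],"angular": [0,0,0]}
    - {"gripper": 180,"offset": [0,0,0.001],"angular": [0,0,0]}

```text
t: 18.5
eef_pos: [0.6551, 0.1762, 0.1038]
tool_rot: [0.0, 0.0, 1.0, 0.0]
contact_force: [-2.0, 0.1, 2.9]
gripper_width: 0.58
grasp_force: 42.0
```

Contact. Releasing, rising and backing off for a final look.

Request:
drive_tool:
  deltas:
    - {"gripper": 60,"offset": [0,0,0],"angular": [0,0,0]}
    - {"gripper": 0,"offset": [0,0,0],"angular": [0,0,0]}
    - {"gripper": 0,"offset": [0,0,0],"angular": [0,0,0]}
    - {"gripper": 0,"offset": [0,0,0],"angular": [0,0,0]}
    - {"gripper": 0,"offset": [0,0,0],"angular": [0,0,0]}

```text
t: 19.0
eef_pos: [0.655, 0.1761, 0.1031]
tool_rot: [-0.0, 0.0, 1.0, -0.0]
contact_force: [-0.0, -0.4, 0.5]
gripper_width: 0.998
grasp_force: 0.0
```

Request:
drive_tool:
  deltas:
    - {"gripper": 0,"offset": [0,0,-0.02],"angular": [0,0,0]}
    - {"gripper": 0,"offset": [0,0,-0.05],"angular": [0,0,0]}
    - {"gripper": 0,"offset": [0,0,-0.09],"angular": [0,0,0]}
    - {"gripper": 0,"offset": [0,0,-0.13],"angular": [0,0,0]}
    - {"gripper": 0,"offset": [0,0,-0.15],"angular": [0,0,0]}

```text
t: 19.5
eef_pos: [0.6563, 0.1763, 0.2575]
tool_rot: [0.003, 0.0, 1.0, 0.001]
contact_force: [0.2, -0.9, -0.6]
gripper_width: 1.001
grasp_force: 0.0
```

Request:
drive_tool:
  deltas:
    - {"gripper": 0,"offset": [0.2,0.1,0],"angular": [0,0,0]}
    - {"gripper": 0,"offset": [0.2,0.1,0],"angular": [0,0,0]}
    - {"gripper": 0,"offset": [0.2,0.1,0],"angular": [0,0,0]}
    - {"gripper": 0,"offset": [0.2,0.1,0],"angular": [0,0,0]}
    - {"gripper": 0,"offset": [0.2,0.1,0],"angular": [0,0,0]}

```text
t: 20.0
eef_pos: [0.4508, 0.2784, 0.2532]
tool_rot: [-0.001, -0.002, 1.0, 0.0]
contact_force: [0.0, 0.9, 0.1]
gripper_width: 0.997
grasp_force: 0.0
```

Request:
drive_tool:
  deltas:
    - {"gripper": 0,"offset": [0,0,0],"angular": [0,0,0]}
    - {"gripper": 0,"offset": [0,0,0],"angular": [0,0,0]}
    - {"gripper": 0,"offset": [0,0,0],"angular": [0,0,0]}

```text
t: 20.3
eef_pos: [0.4563, 0.2754, 0.2535]
tool_rot: [0.0, 0.001, 1.0, -0.0]
contact_force: [-0.4, 0.3, 0.1]
gripper_width: 0.995
grasp_force: 0.0
```

```bash
python3 - <<'E'
from h import *
t=optics.read_camera('top');s=optics.read_camera('scene')
for k,c in dict(red=(.657,.0708),green=(.659,-.0348),yellow=(.655,.1757)).items():
    print(k,'coaster',c)
a=t[130:270,100:440];b=s[120:350,150:410]
a=cv2.resize(a,None,fx=2.2,fy=2.2,interpolation=cv2.INTER_CUBIC);b=cv2.resize(b,(330,290),interpolation=cv2.INTER_CUBIC)
o=np.zeros((600,748,3),np.uint8);o[:308]=a;o[308:598,:330]=b
c=cv2.resize(s[190:270,280:370],(405,290),interpolation=cv2.INTER_CUBIC);o[308:598,340:745]=c
cv2.imwrite('pics/end.png',o)
E
```

```text
red coaster (0.657, 0.0708)
green coaster (0.659, -0.0348)
yellow coaster (0.655, 0.1757)
```

View pics/end.png

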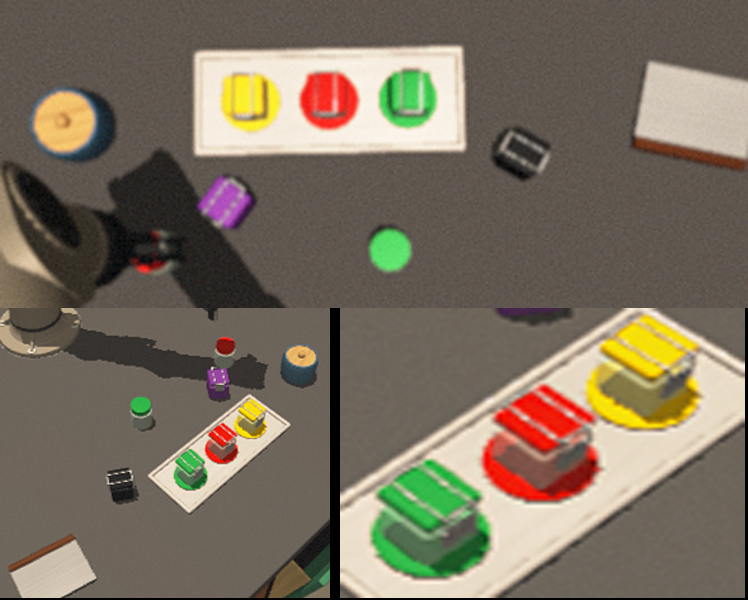

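All three jars stand upright on their matching coasters (top strip: yellow (245,97), red (327,95), green (408,93)). The bystanders haven't moved and the gripper is open and clear of everything.

```bash
python3 -c "
from station import bot
print(bot.hand_in())"
```

```text
the job is handed in; nothing more can be done
None
```

I set the red, yellow and green clip-lid jars upright on their matching coasters, left the bystanders where they were, and handed the job in at about 20 s with the gripper open and clear; no verdict came back.

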